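Slide the vase crate into the packing dock

ROBOT

A 6-joint arm with a two-finger parallel gripper is mounted at the origin on the work surface. World frame = base frame: x ahead of the robot, y to its left, z up, the work surface at z = 0. Lengths are in mm, angles in rad, forces in N, time in s.
With the tool pointing down it reaches from about 350 to 975 mm from the base axis. Payload 7.1 kg.
Tool frame: the origin (TCP) lies at the very end of the fingers, on their centre line; the grasp point (between the pads) lies tcp_to_grasp behind it (tcp_to_grasp is the distance from the TCP to the grasp point, in mm); z points along the fingers, x is the direction in which the jaws open and shut, and the axes are right-handed (so a half turn about z gives the same grasp; the last joint's range is limited). The gripper opens to 88 mm and grips with 3 to 60 N. Pads are 20 mm wide; open, the fingers measure 115 mm over their backs; the gripper's body (75 mm by 178 mm) begins 61 mm behind the grasp point.
Start: joints at [-1.239, 0.423, 1.63, -0, 1.089, -0.019], TCP at [214.797, -586.913, 222.675] pointing down, gripper open.
Joint ranges: [-3, 3], [-0.9, 2.11], [0.09, 2.58], [-1.31, 4.45], [0.11, 2.69], [-2.54, 2.54]. Speed limits (rad/s): [2.39, 2.39, 3.01, 3.14, 3.14, 3.14].

INTERFACE

Orientations are given as a rotation vector (axis times angle).
In Python, from workcell import get_obs, get_image, close_job, recognise, mark_of, tcp_to_grasp gives the robot as it stands. The module is installed in compiled form; this text tells all that it offers.
- The arm moves only by the tool move_arm, never from a script. Its argument "motion" is a list of rows, each a list of 7 numbers: the shift along the world's x, y, z in mm, then the turn, a rotation vector about the world's x, y, z in rad, then the finger opening in mm, from 0 to 87.8. A call has 1 to 5 rows; each row is the pose to reach, as a shift and turn from the pose commanded when the call began; what a row does not reach only later rows make up. A row lasts 1/12 s, in which the tool goes at most 41.7 mm and 7.16 degrees, less where a joint would pass 70% of its speed; a pose out of reach is approached as far as the arm can. A call with a gripper value outside its range is refused whole. The fingers move at their own pace and stop on an object; the grip force is fixed at half the most. Time passes only in rows, so rows that repeat a pose let the fingers close. It gives the time, the measured TCP pose, the force and the opening at its end, in the units of the state.
- get_obs(): the state, without advancing time (a new reading comes with each control period).
- get_image(name): name is "side" or "top" or "wrist"; returns a dict with "color" (384x512x3 uint8, red, green, blue), "mtx" (3x3 intrinsics, pixels), "camera_from_world" (4x4, takes a point from world to camera coordinates). Camera axes: x right, y up, looking along -z (the intrinsics and any distortion apply to the point x, -y, -z); pixel columns grow to the right and rows downward; lengths in mm; the calibration is good to about 2 mm. A picture is of the moment at which its call begins. There is no depth.
- close_job(): hands the job in, once; it reports no verdict.
Trained networks look in a picture, given as the dict that the camera call returned (one of the last four; its "shot" number tells which), for a name from the list of things; names that differ only in an ending like _2 or _b are one class to them, and where a whole thing is asked for, a point or a joint stands for the part that bears it (a point fixed in the world has none). Each returns a list of dicts, best first, with "p" (0 to 1); they miss things now and then, are a little off and sometimes report something else, mostly with a low value. They report only what shows in the picture. A call takes as long as a camera call. They do not tell look-alikes from the thing itself.
- recognise(picture, label): "bbox" ([centre column, centre row, width, height] in pixels, round what is visible of it).
- mark_of(picture, label): "location" ([row, column] in pixels: a listed point, or the origin of a listed thing).
The state is a dict: "t": time; "qpos": joint angles; "qvel": joint speeds; "joint_torque": joint torques, N m; "ee_pos": TCP position; "orientation": TCP orientation; "ft_force": force on the tool from outside, world axes, zero at the start; "moment": the same for the moment, N m; "width": finger opening in mm.
Only numpy, scipy, OpenCV 4.12 (cv2) and the standard library are available. Lean on these libraries where they do the work, as an engineer would, in place of code of your own. Each camera call takes 0.05 s, during which the arm holds its last target. There are 200 camera calls.

TASK

Push the tall wooden vase crate along the bench into the packing dock (the three battens screwed down in a U), until it stands upright between the two side battens, square and snug against the end batten. It is heavy and narrow: push it low, near its foot, so that it slides and does not tip, and do not pick it up. Leave everything else on the bench where it stands.

Things in the scene. Friction and masses are not known exactly. Their poses are not given: they have to be found in the camera images.
- crate: Tall open plywood crate, a patterned copper vase fixed in it. Foot 104 x 104 mm; solid flat boards up to 60 mm, slats at 98-126 and 192-220 mm; crate 220 mm, vase mouth 244 mm high. 1.4-2.2 kg; slides on the bench at 6-16 N; may tip if pushed above about 70 mm. Origin: centre of the underside; x, y square to the sides, z up. It starts right of the dock's open mouth, turned up to 0.3 rad.
- dock: Three pale hardwood battens fixed to the bench in a U, 24 mm thick, 32 mm high, open to the robot's right (-y of this frame). Origin: bench level, middle of the end batten's inside face. Inside 160 mm wide (x from -80 to 80 mm); the side battens run 80 mm from the end batten to -y. Snug home, the crate's centre is 52 mm from the end batten: y -52 mm, x between -28 and 28 mm in this frame.
- dishes_wide: Loose stack of five shallow dishes, the top one reddish,, 104 mm across, 74 mm tall. Origin: centre of its underside. Leave it.
- dishes_small: Loose stack of six shallow dishes, the top one white,, 80 mm across, 88 mm tall. Origin: centre of its underside. Leave it.
- bowl: Loose glazed bowl, 110 mm across, 55 mm tall. Origin: centre of its underside. Leave it.
- jar: Loose glass jar with a dark cap, 60 mm across, 85 mm tall. Origin: centre of its underside. Leave it.
- blank: Loose bare copper vase, 70 mm across at the belly, 185 mm tall. Origin: centre of its underside. Leave it.
- brush: Loose brush lying flat, 170 mm long along its x axis, 42 mm wide, under 30 mm tall. Origin: under its middle. Leave it.
- pot: Loose pale pot with a wooden cap, 72 mm across, 75 mm tall. Origin: centre of its underside. Leave it.
Things that resemble listed ones, but are neither listed nor needed, are in the scene too. Of the things like the crate, leave any that is green, purple or red; of the rest the larger one is meant.

How it is judged (in metres and radians):
At the end, for the whole second after the job is handed in: The crate stands at rest on the bench between the side battens, upright (within 0.04 rad), square to the end batten (within 0.07 rad) and with no more than about 8 mm between them (its centre within 60 mm of the end batten's face) (y of crate in the frame of dock between -0.06 and -0.045 m and x of crate in the frame of dock between -0.035 and 0.035 m and (angle between the x axis of crate and the x axis of dock, either way round below 0.07 rad or angle between the x axis of crate and the y axis of dock, either way round below 0.07 rad) and angle between crate's own z axis and vertical below 0.04 rad and height (world z) of crate below 0.006 m and linear speed of crate below 0.01 m/s); the robot touches nothing.
It fails at once if the crate tips by more than 0.12 rad (7 degrees) (angle between crate's own z axis and vertical above 0.12 rad).
It fails at once if the crate is lifted off the bench (centre of its underside above 12 mm) (height (world z) of crate above 0.012 m).
It fails at once if something else on the bench is moved by more than 20 mm (distance of any of dishes_wide, dishes_small, bowl, jar, blank, brush, pot from where it was at the start of the episode above 0.02 m).
It also fails if it takes over 58 s, if anything falls off the work surface, if the arm or the gripper's body presses on something with over 40 N, if the wrist force passes 120 N, or if a joint passes its speed limit or range.

## Working session

There is one attempt and no reset: what is moved stays moved. The work goes in short steps, Python scripts to look and compute and a tool call to move; the robot and the scene stay as the last step left them, time stands still between calls to the robot, and variables do not carry over. Pictures are saved under pics/ and viewed, about 8 in all and at most 12, crops included, and the job is handed in when it is done.

Besides the shell and the picture viewer there is one more tool, called after ">>>" as name([rows], argument=value, ...), one row to a line, values as JSON. move_arm: Moves the arm, as the interface text tells. Its arguments: {"type":"object","properties":{"motion":{"type":"array"}},"required":["motion"]}

```bash
mkdir -p pics
cat > h.py <<'E'
import numpy as np, cv2
from workcell import *
def ray(p,uv,z):
    u,v=uv; d=np.linalg.inv(p["mtx"])@[u,v,1]; d=np.array([d[0],-d[1],-d[2]])
    T=np.array(p["camera_from_world"]); R=T[:3,:3]; o=-R.T@T[:3,3]; w=R.T@d
    return o+w*(z-o[2])/w[2]
def proj(p,P):
    T=np.array(p["camera_from_world"]); c=T[:3,:3]@np.array(P,float)+T[:3,3]
    q=p["mtx"]@np.array([c[0],-c[1],-c[2]]); return q[:2]/q[2]
def save(p,n): cv2.imwrite(f"pics/{n}.png",p["color"][:,:,::-1])
E
python3 - <<'E'
from h import *
o=get_obs(); print(o, tcp_to_grasp)
for n in("top","side"):
    p=get_image(n); save(p,n+"0"); print(n,p.keys())
    for l in "crate dock dishes_wide dishes_small bowl jar blank brush pot".split():
        print(l,[(round(m["p"],2),np.round(m["location"]).tolist(),np.round(ray(p,m["location"][::-1],0)[:2]).tolist()) for m in mark_of(p,l)[:4]])
    T=np.array(p["camera_from_world"]);print(-T[:3,:3].T@T[:3,3])
E
cd pics; python3 -c "
import cv2,numpy as np
for n in('top0','side0'): cv2.imwrite(n+'b.png',cv2.resize(cv2.imread(n+'.png'),(768,576),interpolation=cv2.INTER_CUBIC))"
```

```text
{'t': 0.0, 'qpos': array([-1.23897794e+00,  4.23817517e-01,  1.63068858e+00,  1.98647923e-05,
        1.08860592e+00, -1.89925015e-02]), 'qvel': array([ 0.00102444, -0.00190409, -0.00079565,  0.00107253,  0.00163083,
        0.00237842]), 'joint_torque': array([ 1.86118043e-03, -5.44620788e+01, -2.73661172e+01,  6.44919556e-02,
        2.28553283e-02, -1.22410888e-04]), 'ee_pos': array([ 214.63887944, -586.39364384,  221.91682055]), 'orientation': array([-2.57426018e+00,  1.79918878e+00,  1.91306205e-03]), 'ft_force': array([ 1.61681273, -0.84214739, -0.2929819 ]), 'moment': array([ 0.01776835, -0.01853615,  0.0583589 ]), 'width': 87.9826058766685} 18.700000000000003
top dict_keys(['color', 'mtx', 'camera_from_world', 'shot'])
crate [(0.96, [289.0, 410.0], [227.0, -427.0]), (0.92, [274.0, 340.0], [271.0, -229.0]), (0.76, [168.0, 309.0], [587.0, -146.0]), (0.62, [114.0, 233.0], [770.0, 90.0])]
dock [(0.75, [165.0, 187.0], [600.0, 232.0])]
dishes_wide [(0.66, [238.0, 243.0], [373.0, 55.0])]
dishes_small [(0.63, [111.0, 329.0], [776.0, -215.0])]
bowl [(0.69, [251.0, 166.0], [337.0, 285.
[... 394 characters left out ...]
.0, 346.0], [266.0, -234.0]), (0.66, [198.0, 175.0], [768.0, 95.0]), (0.61, [175.0, 297.0], [421.0, -151.0])]
dock [(0.69, [244.0, 205.0], [590.0, 233.0]), (0.42, [118.0, 265.0], [638.0, -427.0])]
dishes_wide [(0.95, [225.0, 290.0], [374.0, 75.0]), (0.16, [143.0, 321.0], [385.0, -349.0])]
dishes_small [(0.81, [142.0, 217.0], [756.0, -222.0]), (0.61, [161.0, 251.0], [597.0, -162.0])]
bowl [(0.75, [280.0, 281.0], [338.0, 274.0])]
jar [(0.66, [140.0, 321.0], [392.0, -368.0])]
blank [(0.55, [172.0, 195.0], [762.0, -43.0])]
brush [(0.58, [120.0, 268.0], [625.0, -421.0]), (0.43, [221.0, 292.0], [372.0, 57.0])]
pot [(0.83, [302.0, 196.0], [527.0, 419.0])]
[ 151.39330431  931.447358   1040.07177795]
```

View pics/top0b.png

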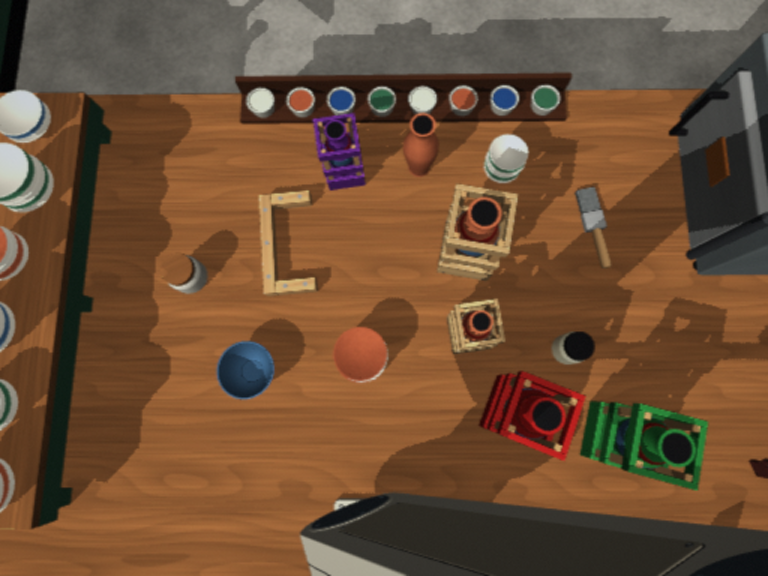

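View pics/side0b.png

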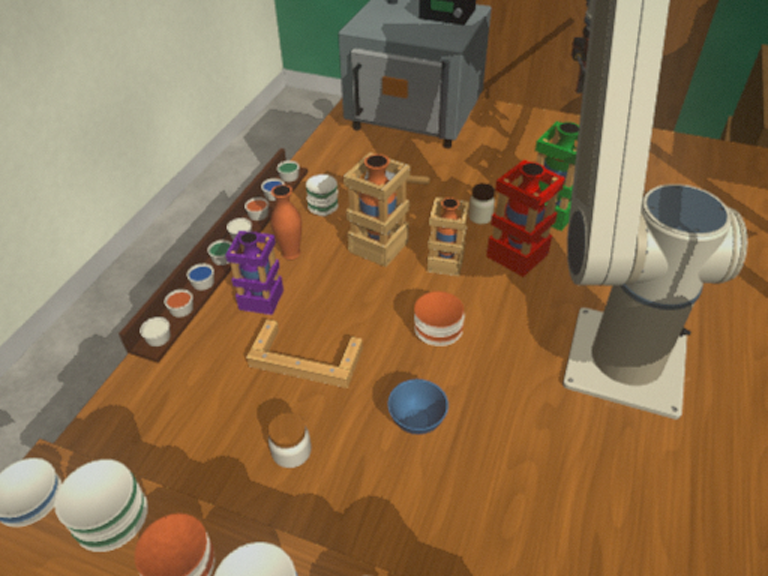

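Look-alikes in the enlarged top picture: the large pale crate (478,228), a small pale one (478,325), purple (338,150), red (535,415) and green (645,445). I choose the large pale one and check it, with the dock, in a crop.

Run:
```python
import cv2,numpy as np
a=cv2.imread("pics/top0.png")
c1=cv2.resize(a[118:188,285:350],None,fx=6,fy=6,interpolation=cv2.INTER_CUBIC)
c2=cv2.resize(a[118:203,165:220],None,fx=6,fy=6,interpolation=cv2.INTER_CUBIC)
h=520;f=lambda c:cv2.copyMakeBorder(c,0,h-c.shape[0],0,0,cv2.BORDER_CONSTANT)
o=np.hstack([f(c1),f(c2)]);print(o.shape);cv2.imwrite("pics/crop1.png",o)
```

```text
(520, 720, 3)
```

View pics/crop1.png

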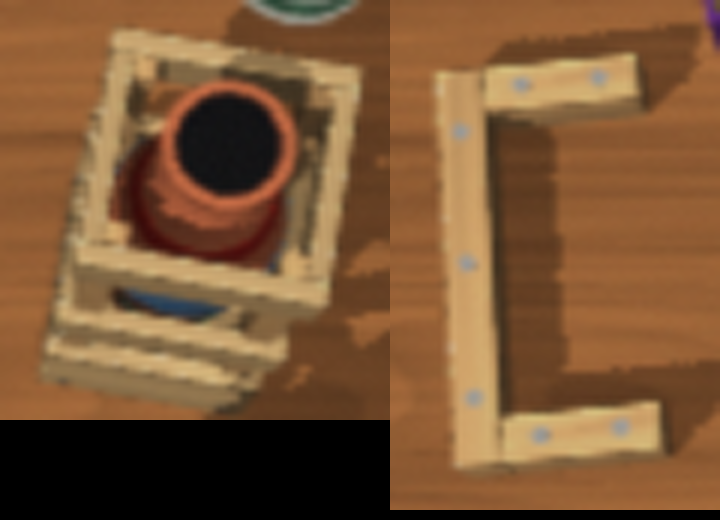

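The crop confirms the large pale crate holding the patterned vase. Its top rim corners are at (118,32), (360,70), (325,303) and (78,260). The dock's inner corners are at (487,112) and (501,416).

Run:
```python
from h import *
p=get_image("top")
def cr(x,y): return ray(p,(285+x/6-.4,118+y/6-.4),220)[:2]
C=np.array([cr(118,32),cr(360,70),cr(325,303),cr(78,260)]);print("rim",C.round(),"c",C.mean(0))
d=lambda a,b:np.degrees(np.arctan2(*(b-a)[::-1])),np.linalg.norm
for i in range(4):
    e=C[(i+1)%4]-C[i];print(np.linalg.norm(e),np.arctan2(e[1],e[0]))
for q in((45,380),(240,410)): print("foot",ray(p,(285+q[0]/6-.4,118+q[1]/6-.4),0)[:2])
D=lambda x,y:ray(p,(165+(x-390)/6-.4,118+y/6-.4),32)[:2]
for n,q in dict(out_top=(437,72),out_bot=(457,467),in1=(487,112),in2=(501,416),e1=(637,56),e2=(641,99),e3=(660,403),e4=(663,447)).items(): print(n,D(*q).round(1))
p=get_image("wrist");print([m["p"] for m in mark_of(p,"crate")]);
```

```text
rim [[ 647. -110.]
 [ 630. -210.]
 [ 530. -191.]
 [ 548.  -91.]] c [ 588.65448636 -150.67483828]
101.5123331322218 -1.7444498986580905
101.74234508879444 2.9561291707401054
101.69534319294404 1.3859162257107478
100.60302809779557 -0.18735280919859584
foot [548.28508868 -93.81346649]
foot [ 532.21461076 -192.62532986]
out_top [705.  274.5]
out_bot [498.2 254.7]
in1 [683.1 247.7]
in2 [523.9 233.9]
e1 [712.9 171.5]
e2 [689.6 168.8]
e3 [530.2 154.7]
e4 [507.9 152.6]
[0.76]
```

```bash
cat >> h.py <<'E'
from scipy.spatial.transform import Rotation as Ro
def target(ang,th=0.65,sgn=1): # push heading ang (world), tilt th
    n=np.array([np.cos(ang),np.sin(ang),0]); z=np.sin(th)*n-np.cos(th)*np.array([0,0,1.])
    t=sgn*np.array([np.sin(ang),-np.cos(ang),0]); return Ro.from_matrix(np.c_[t,np.cross(z,t),z])
def turn(Rt): return (Rt*Ro.from_rotvec(get_obs()["orientation"]).inv()).as_rotvec()
E
python3 - <<'E'
from h import *
print(Ro.from_rotvec(get_obs()["orientation"]).as_matrix().round(2))
for s in(1,-1): print(turn(target(1.387,sgn=s)).round(3))
E
```

```text
[[ 0.34 -0.94  0.  ]
 [-0.94 -0.34 -0.  ]
 [ 0.   -0.   -1.  ]]
[ 0.519 -0.438  0.998]
[ 0.505  0.598 -2.018]
```

>>> move_arm([
  [0,0,35,0,0,0,60],
  [0,0,70,0,0,0,60],
  [20,20,100,0,0,0,60],
  [50,40,110,0,0,0,60],
  [80,65,110,0,0,0,60],
])

```text
t: 1.57
ee_pos: [295.9, -523.5, 336.8]
orientation: [2.57, -1.801, 0.01]
ft_force: [1.2, 0.0, -0.1]
width: 60.7
```

>>> move_arm([
  [28,23,0,0.052,-0.044,0.1,60],
  [56,46,0,0.104,-0.088,0.2,60],
  [84,70,0,0.156,-0.131,0.3,60],
  [112,93,0,0.208,-0.175,0.4,60],
  [140,116,0,0.26,-0.219,0.5,60],
])

```text
t: 1.98
ee_pos: [435.9, -404.7, 333.3]
orientation: [-2.629, 0.975, -0.045]
ft_force: [-0.0, -1.2, 0.2]
width: 60.0
```

>>> move_arm([
  [27,23,0,0.052,-0.044,0.1,60],
  [54,46,0,0.104,-0.088,0.2,60],
  [81,70,0,0.156,-0.131,0.3,60],
  [108,93,0,0.208,-0.175,0.4,60],
  [135,116,0,0.26,-0.219,0.5,60],
])

```text
t: 2.4
ee_pos: [570.8, -289.0, 332.9]
orientation: [-2.48, 0.22, -0.077]
ft_force: [0.7, 0.5, 0.3]
width: 59.9
```

Run:
```python
from h import *
o=get_obs();print(o["ee_pos"],o["qpos"].round(2),turn(target(1.387)).round(3))
p=get_image("top");save(p,"top1");q=get_image("side")
cv2.imwrite("pics/m1.png",cv2.resize(np.vstack([p["color"][60:260,150:450],q["color"][20:220,150:450]])[:,:,::-1],None,fx=1.5,fy=1.5))
```

```text
[ 570.75188114 -288.99152897  332.9356089 ] [-0.74  0.52  1.37  0.54  1.63 -0.63] [-0.003  0.002 -0.006]
```

View pics/m1.png

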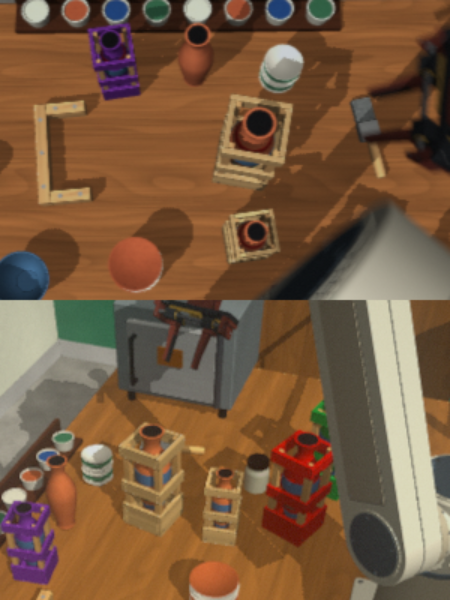

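The tilted gripper is behind the crate, clear of everything. Next I go down.

>>> move_arm([
  [-4,0,-35,0,0,0,60],
  [-7,0,-70,0,0,0,60],
  [-7,0,-105,0,0,0,60],
  [-7,0,-140,0,0,0,60],
  [-7,0,-175,0,0,0,60],
])

```text
t: 2.92
ee_pos: [562.2, -290.5, 156.5]
orientation: [-2.484, 0.228, -0.076]
ft_force: [1.0, -0.9, -0.7]
width: 60.1
```

>>> move_arm([
  [0,0,-35,0,0,0,60],
  [0,0,-70,0,0,0,60],
  [0,0,-100,0,0,0,60],
  [0,0,-120,0,0,0,60],
  [0,0,-132,0,0,0,60],
])

```text
t: 3.33
ee_pos: [561.2, -289.6, 23.0]
orientation: [-2.481, 0.229, -0.072]
ft_force: [-0.6, -0.4, 0.1]
width: 59.8
```

Run:
```python
from h import *
o=get_obs();print(o["ee_pos"],o["qpos"].round(2),o["ft_force"],turn(target(1.387)).round(3))
p=get_image("top");q=get_image("side")
cv2.imwrite("pics/m2.png",cv2.resize(np.vstack([p["color"][60:260,150:450],q["color"][20:220,150:450]])[:,:,::-1],None,fx=1.5,fy=1.5))
```

```text
[ 561.15169262 -289.56009042   23.02296852] [-0.75  0.87  1.51  0.58  1.21 -0.9 ] [-0.61815288 -0.40710223  0.14814179] [-0.002 -0.004 -0.001]
```

View pics/m2.png

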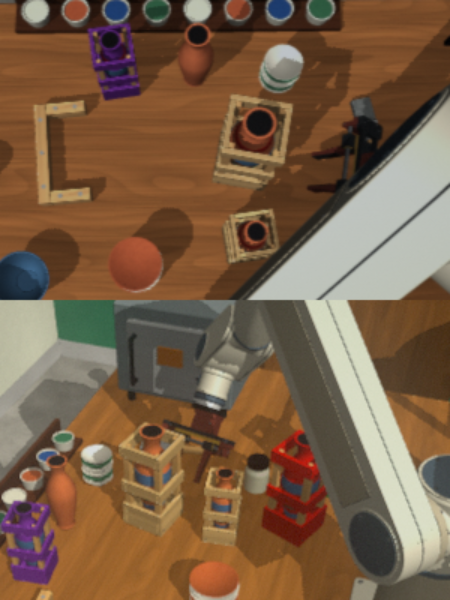

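>>> move_arm([
  [4,20,0,0,0,0,60],
  [7,40,0,0,0,0,60],
  [10,55,0,0,0,0,60],
  [12,65,0,0,0,0,60],
  [13,70,0,0,0,0,60],
])

```text
t: 3.85
ee_pos: [576.5, -218.9, 26.9]
orientation: [-2.483, 0.224, -0.077]
ft_force: [-0.2, -0.4, 0.5]
width: 60.0
```

>>> move_arm([
  [1,4,0,0,0,0,60],
  [1,8,0,0,0,0,60],
  [2,12,0,0,0,0,60],
  [3,16,0,0,0,0,60],
  [4,20,0,0,0,0,60],
])

```text
t: 4.27
ee_pos: [580.4, -203.0, 26.0]
orientation: [-2.487, 0.227, -0.079]
ft_force: [-2.9, -11.7, 3.2]
width: 60.0
```

Run:
```python
from h import *
p=get_image("top");q=get_image("side");save(p,"t3");save(q,"s3")
print([(round(m["p"],2),ray(q,m["location"][::-1],0)[:2].round()) for m in mark_of(q,"crate")[:2]])
C=np.array([591.,-141]);s=0;f=1.387;n=lambda f:np.array([np.cos(f),np.sin(f)])
P0=C-60*n(f);base=P0.copy();fb=f
for k in range(1,331):
    if 20<k<=300: f+=.271/280
    C=C+n(f)
    if k%40==0 or k==330:
        P=C-60*n(f);print(k,(P-base).round(1),round(f-fb,3),P.round(),C.round());base=P;fb=f
```

```text
[(0.84, array([ 591., -158.])), (0.63, array([747., 108.]))]
40 [ 8.3 39.2] 0.019 [ 588. -161.] [ 598. -102.]
80 [ 8.1 39.2] 0.039 [ 596. -122.] [604. -62.]
120 [ 6.5 39.5] 0.039 [603. -82.] [608. -22.]
160 [ 5.  39.8] 0.039 [608. -42.] [611.  18.]
200 [ 3.5 39.9] 0.039 [611.  -2.] [612.  58.]
240 [ 1.9 40. ] 0.039 [613.  38.] [612.  98.]
280 [ 0.4 40.1] 0.039 [614.  78.] [610. 138.]
320 [-2.1 40. ] 0.019 [611. 118.] [606. 177.]
330 [-0.9 10. ] 0.0 [611. 128.] [605. 187.]
```

>>> move_arm([
  [2,8,0,0,0,0.004,60],
  [3,16,0,0,0,0.008,60],
  [5,24,0,0,0,0.012,60],
  [6,31,0,0,0,0.016,60],
  [8,39,0,0,0,0.02,60],
])

```text
t: 4.83
ee_pos: [588.9, -164.2, 25.9]
orientation: [-2.489, 0.203, -0.072]
ft_force: [-2.1, -9.6, 3.7]
width: 60.5
```

Run:
```python
from h import *
o=get_obs();print(o["ee_pos"],o["ft_force"],o["moment"])
p=get_image("top");q=get_image("side");save(p,"t4");save(q,"s4")
a=cv2.resize(p["color"][100:200,270:390],None,fx=4,fy=4,interpolation=2)
b=cv2.resize(q["color"][85:205,200:290],None,fx=3.334,fy=3.334,interpolation=2)[:400]
print(a.shape,b.shape);cv2.imwrite("pics/m4.png",np.hstack([a,b])[:,:,::-1])
```

```text
[ 588.92986855 -164.22709448   25.9468265 ] [-2.1239969  -9.58400511  3.65572376] [-1.45244443  0.3068158   0.07002975]
(400, 480, 3) (400, 300, 3)
```

View pics/m4.png

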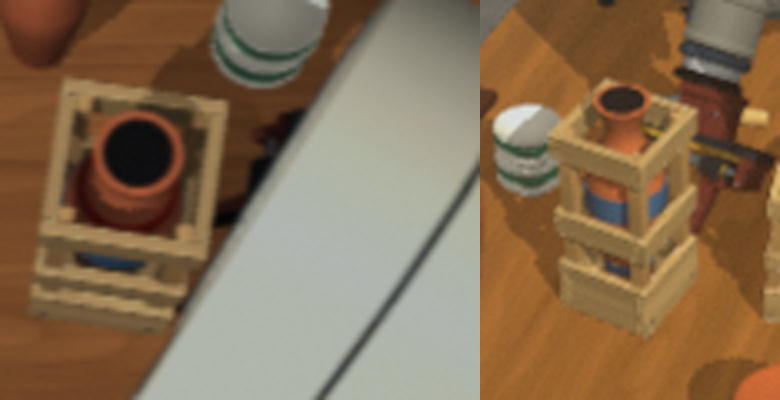

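The crate slides upright and straight, with the pads flat on its back face. I continue the arc.

>>> move_arm([
  [2,8,0,0,0,0.008,60],
  [3,16,0,0,0,0.016,60],
  [5,24,0,0,0,0.024,60],
  [6,31,0,0,0,0.032,60],
  [8,39,0,0,0,0.039,60],
])

```text
t: 5.35
ee_pos: [596.7, -124.7, 25.8]
orientation: [-2.491, 0.154, -0.055]
ft_force: [-1.3, -11.0, 3.0]
width: 60.0
```

>>> move_arm([
  [1,8,0,0,0,0.008,60],
  [3,16,0,0,0,0.016,60],
  [4,24,0,0,0,0.024,60],
  [5,32,0,0,0,0.032,60],
  [6,40,0,0,0,0.039,60],
])

```text
t: 5.77
ee_pos: [603.1, -84.5, 25.8]
orientation: [-2.493, 0.105, -0.039]
ft_force: [-0.9, -11.1, 2.3]
width: 60.0
```

>>> move_arm([
  [1,8,0,0,0,0.008,60],
  [2,16,0,0,0,0.016,60],
  [3,24,0,0,0,0.024,60],
  [4,32,0,0,0,0.032,60],
  [5,40,0,0,0,0.039,60],
])

```text
t: 6.18
ee_pos: [608.1, -44.4, 25.8]
orientation: [-2.494, 0.057, -0.022]
ft_force: [-1.2, -10.4, 3.1]
width: 59.6
```

Run:
```python
from h import *
o=get_obs();print(o["ee_pos"],o["ft_force"],turn(target(1.5225)).round(3))
p=get_image("top");q=get_image("side");save(p,"t5");save(q,"s5")
a=cv2.resize(p["color"][110:210,170:320],None,fx=4,fy=4,interpolation=2)
print(a.shape);cv2.imwrite("pics/m5.png",a[:,:,::-1])
```

```text
[608.11338943 -44.375552    25.81812001] [ -1.20426369 -10.44137176   3.0732642 ] [ 0.003  0.002 -0.002]
(400, 600, 3)
```

View pics/m5.png

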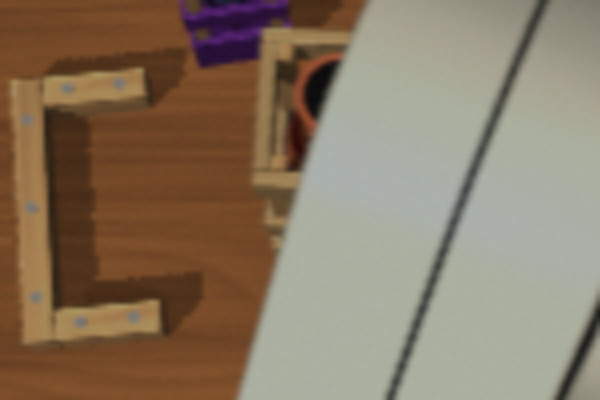

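Run:
```python
from h import *
p=get_image("top")
c=lambda x,y,z:ray(p,(170+x/4-.4,110+y/4-.4),z)[:2].round(1)
a,b=c(262,30,220),c(253,185,220);print(a,b,"len",np.linalg.norm(a-b),"yaw",np.arctan2(*(a-b)[::-1]),"center approx",(a+b)/2-51*np.array([-(a-b)[1],(a-b)[0]])/np.linalg.norm(a-b))
print("purple",c(200,65,0),c(290,50,0),c(290,20,100))
q=get_image("side");print([(round(m["p"],2),ray(q,m["location"][::-1],0)[:2].round()) for m in mark_of(q,"crate")[:3]])
```

```text
[664.2  64.1] [562.2  68.4] len 102.0905970204896 yaw -0.0421319156007375 center approx [611.05190795  15.29525831]
purple [728.9 133.2] [740.9  61.6] [722.9  54.9]
[(0.82, array([ 275., -235.])), (0.75, array([622.,  -2.])), (0.7, array([ 423., -149.]))]
```

Centre and yaw match the plan: (611, 15) and −0.04.

>>> move_arm([
  [1,8,0,0,0,0.008,60],
  [1,16,0,0,0,0.016,60],
  [2,24,0,0,0,0.024,60],
  [3,32,0,0,0,0.032,60],
  [3,40,0,0,0,0.039,60],
])

```text
t: 6.85
ee_pos: [610.6, -3.7, 25.6]
orientation: [-2.493, 0.008, -0.004]
ft_force: [0.1, -10.9, 2.2]
width: 59.7
```

>>> move_arm([
  [1,8,0,0,0,0.008,60],
  [1,16,0,0,0,0.016,60],
  [2,24,0,0,0,0.024,60],
  [2,32,0,0,0,0.032,60],
  [2,40,0,0,0,0.039,60],
])

```text
t: 7.27
ee_pos: [612.6, 36.4, 25.7]
orientation: [-2.493, -0.041, 0.012]
ft_force: [0.4, -10.1, 2.2]
width: 60.3
```

>>> move_arm([
  [0,8,0,0,0,0.008,60],
  [0,16,0,0,0,0.016,60],
  [0,24,0,0,0,0.024,60],
  [0,32,0,0,0,0.032,60],
  [0,38,0,0,0,0.039,60],
])

```text
t: 7.68
ee_pos: [612.4, 74.8, 25.6]
orientation: [-2.492, -0.09, 0.029]
ft_force: [1.1, -10.9, 3.2]
width: 60.4
```

Run:
```python
from h import *
o=get_obs();print(o["ee_pos"],o["ft_force"],turn(target(1.659)).round(3))
p=get_image("top");q=get_image("side");save(p,"t6");save(q,"s6")
a=cv2.resize(p["color"][110:200,165:265],None,fx=4,fy=4,interpolation=2)
b=cv2.resize(q["color"][135:265,160:260],None,fx=3.6,fy=3.6,interpolation=2)[:360]
b=cv2.resize(q["color"][145:265,160:260],None,fx=3,fy=3,interpolation=2)
print(a.shape,b.shape);cv2.imwrite("pics/m6.png",np.hstack([a,b])[:,:,::-1])
```

```text
[612.39526545  74.83638904  25.64620611] [  1.12469284 -10.91844489   3.2352522 ] [0.001 0.001 0.016]
(360, 400, 3) (360, 300, 3)
```

View pics/m6.png

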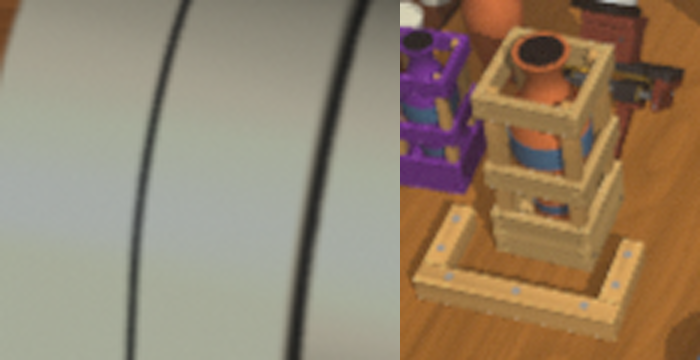

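>>> move_arm([
  [0,8,0,0,0,0.008,60],
  [-1,15,0,0,0,0.016,60],
  [-1,22,0,0,0,0.016,60],
  [-2,29,0,0,0,0.016,60],
  [-2,36,0,0,0,0.016,60],
])

```text
t: 8.2
ee_pos: [610.3, 110.6, 25.6]
orientation: [-2.491, -0.109, 0.036]
ft_force: [0.2, -12.0, 3.8]
width: 60.0
```

>>> move_arm([
  [0,3,0,0,0,0,60],
  [0,6,0,0,0,0,60],
  [-1,8,0,0,0,0,60],
  [-1,10,0,0,0,0,60],
  [-1,12,0,0,0,0,60],
])

```text
t: 8.62
ee_pos: [609.4, 122.4, 25.6]
orientation: [-2.491, -0.109, 0.036]
ft_force: [0.6, -11.9, 3.5]
width: 59.8
```

Run:
```python
from h import *
o=get_obs();print(o["ee_pos"],o["ft_force"],turn(target(1.659)).round(3))
p=get_image("top");q=get_image("side");save(p,"t7");save(q,"s7")
b=cv2.resize(q["color"][145:265,150:260],None,fx=5,fy=5,interpolation=2)
cv2.imwrite("pics/m7.png",b[:,:,::-1])
```

```text
[609.35532141 122.41042479  25.6290226 ] [  0.61822097 -11.88562532   3.47090496] [0.001 0.001 0.001]
```

View pics/m7.png

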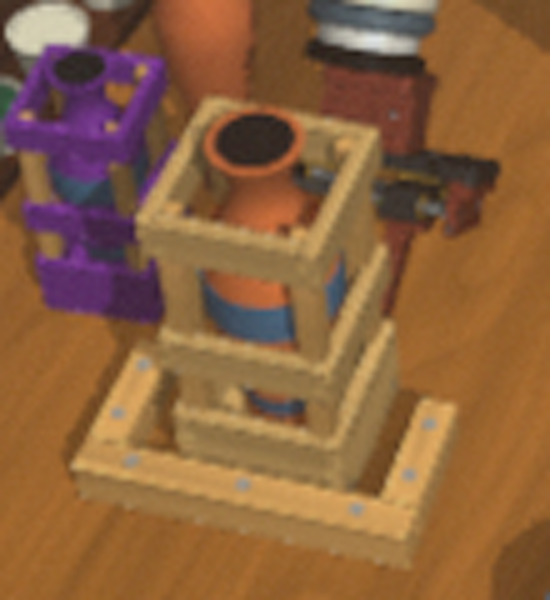

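The crate stands centred in the dock, close to the end batten. I feel for the batten in small steps.

>>> move_arm([
  [0,1,0,0,0,0,60],
  [0,2,0,0,0,0,60],
  [0,3,0,0,0,0,60],
  [0,4,0,0,0,0,60],
  [0,4,0,0,0,0,60],
])

```text
t: 9.13
ee_pos: [609.2, 126.5, 25.6]
orientation: [-2.491, -0.109, 0.036]
ft_force: [0.3, -10.5, 3.6]
width: 59.9
```

>>> move_arm([
  [0,1,0,0,0,0,60],
  [0,2,0,0,0,0,60],
  [0,3,0,0,0,0,60],
])

```text
t: 9.38
ee_pos: [609.2, 129.3, 25.6]
orientation: [-2.491, -0.109, 0.036]
ft_force: [1.4, -11.5, 4.1]
width: 60.1
```

>>> move_arm([
  [0,1,0,0,0,0,60],
  [0,2,0,0,0,0,60],
  [0,2,0,0,0,0,60],
])

```text
t: 9.63
ee_pos: [609.6, 130.1, 25.6]
orientation: [-2.493, -0.11, 0.035]
ft_force: [0.9, -19.1, 5.7]
width: 60.0
```

Force rises to 19 N, so the crate is on the batten. I give one more millimetre to square it, then back off.

>>> move_arm([
  [0,1,0,0,0,0,60],
  [0,1,0,0,0,0,60],
])

```text
t: 9.8
ee_pos: [609.7, 130.2, 25.6]
orientation: [-2.494, -0.11, 0.034]
ft_force: [-0.7, -24.1, 8.5]
width: 60.0
```

>>> move_arm([
  [0,-3,0,0,0,0,60],
  [1,-12,0,0,0,0,60],
  [3,-35,0,0,0,0,60],
  [5,-65,0,0,0,0,60],
  [8,-100,0,0,0,0,60],
])

```text
t: 10.22
ee_pos: [615.4, 34.4, 25.5]
orientation: [-2.487, -0.112, 0.042]
ft_force: [0.8, 0.4, 0.2]
width: 59.5
```

>>> move_arm([
  [0,-30,15,0,0,0,60],
  [0,-60,40,0,0,0,60],
  [0,-90,70,0,0,0,60],
  [0,-120,105,0,0,0,60],
  [0,-150,140,0,0,0,60],
])

```text
t: 10.63
ee_pos: [615.4, -110.9, 159.2]
orientation: [-2.487, -0.109, 0.041]
ft_force: [1.4, -0.1, -0.8]
width: 59.9
```

>>> move_arm([
  [0,-30,30,0,0,0,60],
  [0,-60,60,0,0,0,60],
  [0,-90,90,0,0,0,60],
  [0,-110,120,0,0,0,60],
  [0,-130,150,0,0,0,60],
])

```text
t: 11.05
ee_pos: [615.7, -241.1, 309.7]
orientation: [-2.488, -0.109, 0.04]
ft_force: [0.5, 0.3, 0.8]
width: 60.0
```

Run:
```python
from h import *
o=get_obs();print(o["ee_pos"],o["ft_force"])
p=get_image("top");q=get_image("side");save(p,"t8");save(q,"s8")
a=cv2.resize(p["color"][115:205,165:255],None,fx=6,fy=6,interpolation=2)
cv2.imwrite("pics/m8.png",a[:,:,::-1])
for l in "dishes_wide dishes_small bowl jar blank brush pot".split():
    print(l,[(round(m["p"],2),np.round(ray(p,m["location"][::-1],0)[:2]).tolist()) for m in mark_of(p,l)[:2]],[(round(m["p"],2),np.round(ray(q,m["location"][::-1],0)[:2]).tolist()) for m in mark_of(q,l)[:2]])
```

```text
[ 615.67694428 -241.13463609  309.67379661] [0.5266413  0.30254518 0.80388579]
dishes_wide [(0.86, [374.0, 58.0])] [(0.8, [367.0, 72.0])]
dishes_small [(0.81, [777.0, -232.0])] [(0.92, [766.0, -217.0])]
bowl [(0.82, [343.0, 290.0])] [(0.7, [341.0, 282.0])]
jar [] [(0.65, [380.0, -332.0])]
blank [(0.74, [777.0, -62.0]), (0.27, [599.0, 183.0])] [(0.85, [767.0, -37.0])]
brush [(0.93, [647.0, -413.0])] [(0.53, [637.0, -425.0])]
pot [(0.87, [547.0, 420.0])] [(0.76, [521.0, 419.0])]
```

View pics/m8.png

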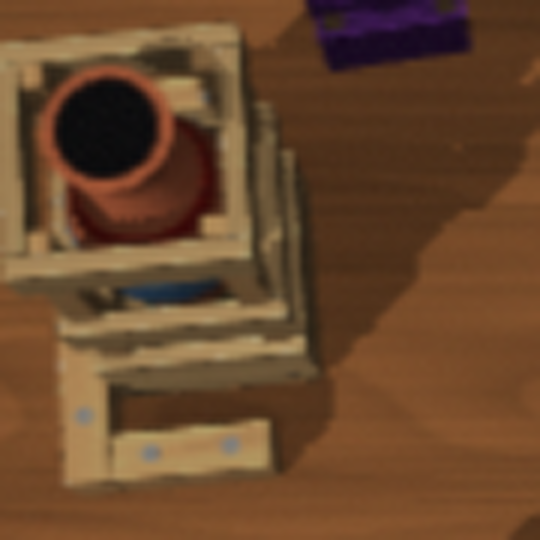

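Run:
```python
from h import *
p=get_image("top")
c=lambda x,y,z:ray(p,(165+x/6-.4,115+y/6-.4),z)[:2].round(1)
a,b,d=c(240,26,220),c(257,268,220),c(8,280,220);print(a,b,d,"yaw x",np.arctan2(*(a-b)[::-1]),"yaw y",np.arctan2(*(d-b)[::-1])-np.pi/2,"c",(a+d)/2)
print("foot corner",c(316,375,0))
q=get_image("side");cv2.imwrite("pics/m9.png",cv2.resize(q["color"][145:265,150:260],None,fx=5,fy=5,interpolation=2)[:,:,::-1])
```

```text
[659.9 141.5] [553.8 131.3] [549.2 234.3] yaw x 0.09584118798498356 yaw y 0.044630537581121565 c [604.55 187.9 ]
foot corner [561.4 136.8]
```

View pics/m9.png

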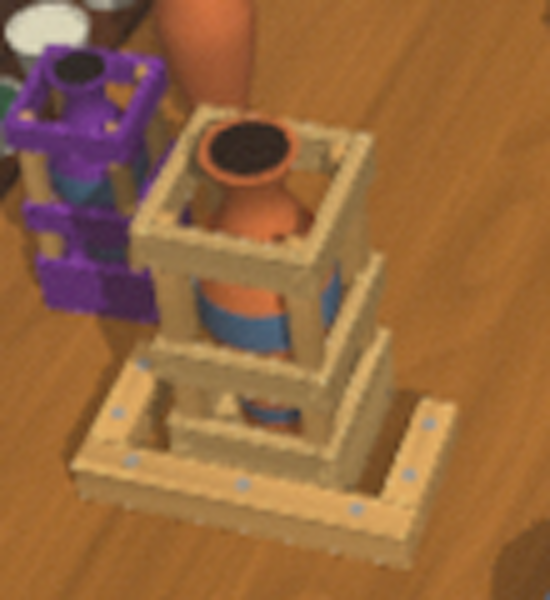

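```bash
python3 -c "
from workcell import *
print(get_obs()['t'],get_obs()['qvel'].round(3));print(close_job())"
```

```text
11.95 [-0.001 -0.     0.001 -0.002  0.001  0.   ]
the job is handed in; nothing more can be done
None
```

I pushed the large pale crate about 340 mm in a gentle arc into the dock and handed the job in at t ≈ 12 s. The tilted fingertips pushed it at about 30 mm height, and a push of 24 N pressed it against the end batten. The hand-in call gives no verdict.

- **Position:** the last pictures show the crate upright at about (605, 188), against a planned home position of (608, 189).
- **Square to the dock:** the yaw came out at 0.096 from one rim edge and 0.045 from the other, against about 0.088 for the dock. The two readings disagree, and the worse one is still about 0.04 rad off square, inside the 0.07 limit.
- **Snug:** the force rose from 11 to 24 N with almost no further travel, and the side picture shows no visible gap to the end batten.
- **Other things:** all but the jar were found in both cameras, within about 16 mm of their first readings. The jar was missed in the last top picture. In the side picture it read (380, −332) against (392, −368), a 38 mm shift that disagrees with it staying put. I take that as detector noise, because the pushing path did not pass near it, but I did not check it further.
- **Robot:** the arm was still and well clear of everything at hand-in.

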